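Press the lid home on a deep-well plate

TASK

Slide the press's tray by its grip until the taller, lidded deep-well plate is centred under the ram, with both plates lying in the tray. Then push the spring treadle down with the gripper's fingertips until you feel the ram bear hard on the plate, keep it firmly there for about two seconds without forcing it, and let the treadle come all the way up again. Leave the plate under the ram and do not disturb the other things on the bench.

Things in the scene. Friction and masses are not known exactly. Their poses are not given: they have to be found in the camera images.
- press: White and grey hydraulic plate press, fixed: base 180 mm (x, from -100 to 80) by 444 mm (y) by 20 mm, columns at y = +-208 mm, bridge (44 mm wide, top 180 mm above the bench) along y with the ram in its middle, at x = y = 0. Origin: on the underside below the ram; y along the tray's track. May stand on the robot's left or right, turned by up to 0.15 rad.
- shuttle (a joint): Position of the aluminium tray along its track, m, from where it stands at the start (0): -0.073 to 0.073, growing towards the press's +y. At the start the tray's middle is within 15 mm of the ram. About 2.5 N of friction; it stays where it is left. The tray has two compartments side by side along y, 97 mm each, with 6 mm lips; a plate lies in each.
- shuttle_grip (a point): Point in the upright black grip on the tray's robot side, 100 mm to the press's -x of its track's middle line: a bar 16 mm (x) by 22 mm (y), from the tray to 88 mm above the bench; this point is 70 mm above the bench. Pinch it from above across the 22 mm, fingers closing along the press's y. Axes as the press.
- ram: Steel ram under the bridge: 24 mm rod and a pressing plate with a skirt, 100 mm (x) by 66 mm (y), carrying a black rubber pad. Origin: centre of the skirt's lower edge, 104 mm above the bench with the treadle up. It goes straight down by 120 mm per rad of treadle (hydraulic link). The pad reaches 0 to 12 mm below the skirt, depending on wear: how far is not given and must be felt.
- treadle_unit: Steel-grey bench treadle, fixed to the bench on the other side from the press: base 210 x 120 x 12 mm with low side rails, the steel treadle in it. Origin: centre of the underside; the treadle's free end points to its -x. Turned by up to 0.3 rad.
- treadle_hinge (a point): Middle of the treadle's hinge line, 80 mm to +x of treadle_unit's origin, 32 mm above the bench. Hinge line along the unit's y.
- treadle (a joint): Angle of the treadle, rad: 0 = up (it slopes up at 0.40 rad towards its free end), growing as it is pressed. Its own end of travel is 0.34, reached only when nothing is under the ram; over the deep plate the pad meets the lid at about 0.15 to 0.25 rad, and that is the stop.
- treadle_pad (a point): Point to press: on top of the ribbed rubber tread (95 x 78 mm, on the 165 x 84 mm treadle), on its centre line, 125 mm along the slope from the hinge and 8 mm square above it; 88 mm above the bench when up. Spring: about 3 N straight down here at the start, rising evenly to about 8 N at 0.34 rad; what exceeds that is pressing force on the plate, nearly one to one.
- deep_plate: The taller plate: white lidded deep-well plate with ribbed long sides, 127 mm (x) by 85 mm (y) by 44 mm high with the lid, loose in the tray, about 0.30 kg. Origin: centre of the underside (30 mm above the bench), so the lid's top is 74 mm above the bench. Long side across the track. The lid is seated by about 6 N or more of pad force held a second; above 35 N the plate cracks.
- flat_plate: The lower plate: white, 127 x 85 x 15 mm with round grey wells, loose in the tray's other compartment. Origin: centre of the underside. Which of the two lies on which side changes. Not to be pressed.
- gel_tank: Bystander: clear gel tank with green insides, 100 x 170 x 115 mm, loose. Origin: centre of the underside.
- basin: Bystander: round blue plastic basin, 150 mm across, 80 mm high, loose. Origin: centre of the underside.
- tip_box: Bystander: white box with a grey lid, 85 x 125 x 76 mm, loose. Origin: centre of the underside.
Things that resemble listed ones, but are neither listed nor needed, are in the scene too. What is shaped like the deep_plate but green is not meant.

How it is judged:
By the outcome, as a careful person would: the job done as asked, in the order asked, and still so for the second after the job is handed in, with the robot touching nothing.
It also fails if it takes over 64 s, if anything falls off the work surface, if the arm or the gripper's body presses on something with over 40 N, if the wrist force passes 120 N, or if a joint passes its speed limit or range.

ROBOT

A 6-joint arm with a two-finger parallel gripper is mounted at the origin on the work surface. World frame = base frame: x ahead of the robot, y to its left, z up, the work surface at z = 0. Lengths are in m, angles in rad, forces in N, time in s.
With the tool pointing down it reaches from about 0.35 to 1 m from the base axis. Payload 7.1 kg.
Tool frame: the origin (TCP) lies between the finger pads; the fingertips stand 22 mm ahead of it and the grasp point (between the pads) lies 3 mm ahead of it; z points along the fingers, y is the line along which they close (so a half turn about z gives the same grasp; the last joint's range is limited). The gripper opens to 85 mm and grips with 20 to 120 N. Pads are 22 mm wide; open, the fingers measure 114 mm over their backs; the gripper's body (76 mm by 85 mm) begins 54 mm behind the grasp point. The pads swing forward as they close: fully open they stand 13 mm farther back than shut.
Start: joints at [1.15, 0.423, 1.63, -0, 1.089, -0.019], TCP at [0.244, 0.575, 0.253] pointing down, gripper open.
Joint ranges: [-3, 3], [-0.9, 2.11], [0.09, 2.58], [-1.31, 4.45], [0.11, 2.69], [-2.54, 2.54]. Speed limits (rad/s): [2.39, 2.39, 3.01, 3.14, 3.14, 3.14].

INTERFACE

Orientations are given as a rotation vector (axis times angle).
In Python, from rig import manip gives the robot as it stands. The module is installed in compiled form; this text tells all that it offers. Calls block until the motion is done:
- manip.move_to(position, orientation): joint-space move of the TCP to a pose.
- manip.servo_line(position, orientation=None, rate=0.15): straight line of the TCP; orientation=None keeps the orientation; rate is the mean speed in m/s.
- manip.set_joints(angles): joint-space move.
- manip.command_gripper(opening, f_grip=None): finger opening in m; f_grip is the grip in N (None keeps the last); returns when the fingers have stopped.
- manip.hold(seconds).
- manip.solve_ik(position, orientation): joint angles nearest the present ones, or None.
- manip.camera(name): name is "scene" or "top" or "wrist"; returns a dict with "image" (480x640x3 uint8, red, green, blue), "fx", "fy", "cx", "cy" (pixels), "cam_to_world" (4x4, takes a point from camera to world coordinates); the wrist camera has in their place "mount" (4x4, takes a point from camera to tool coordinates, whose origin is the TCP and whose axes are the flange's). Camera axes: x right, y down, z forward; pixel columns grow to the right and rows downward; lengths in m; the calibration is good to about 2 mm. A picture is of the moment at which its call begins: read the wrist's pose just before it. There is no depth.
A pose or a line that the arm cannot do raises manip.IKError and nothing moves.
- manip.sign_off(): hands the job in; it is judged then, once.
Readings, each from a call of its own:
- manip.get_time(): time.
- manip.get_joint_positions(): joint angles.
- manip.get_joint_vel(): joint speeds.
- manip.get_tau(): joint torques, N m.
- manip.get_position(): TCP position.
- manip.get_ee_rot(): TCP orientation.
- manip.get_contact_force(): force on the tool from outside, world axes, zero at the start.
- manip.get_torque(): the same for the moment, N m.
- manip.get_width(): finger opening in m.
- manip.get_grip_force(): force on a finger pad.
Only numpy, scipy, OpenCV 4.12 (cv2) and the standard library are available. Lean on these libraries where they do the work, as an engineer would, in place of code of your own. Each camera call takes 0.05 s, during which the arm holds its last target. There are 200 camera calls.

## Working session

There is one attempt and no reset: what is moved stays moved. The work goes in short steps, each a Python script; the robot and the scene stay as the last script left them, time stands still between calls to the robot, and variables do not carry over. Pictures are saved under pics/ and viewed, at most 10 in all, crops included, and the job is handed in when it is done.

```bash
mkdir -p pics; cat > h.py <<'E'
import numpy as np, cv2
from rig import manip
def snap(n,f):
    p=manip.get_position(); r=manip.get_ee_rot()
    c=manip.camera(n); cv2.imwrite(f'pics/{f}.png',c['image'][:,:,::-1])
    if n=='wrist':
        T=np.eye(4);T[:3,:3]=cv2.Rodrigues(np.array(r,float))[0];T[:3,3]=p
        c['cam_to_world']=T@c['mount']
    np.savez(f'pics/{f}.npz',**{k:c[k] for k in('image','fx','fy','cx','cy','cam_to_world')})
    return c
def load(f): return dict(np.load(f'pics/{f}.npz'))
def ray(c,u,v):
    M=c['cam_to_world']; d=M[:3,:3]@np.array([(u-c['cx'])/c['fx'],(v-c['cy'])/c['fy'],1]); return M[:3,3],d/np.linalg.norm(d)
def onz(c,u,v,z):
    o,d=ray(c,u,v); return o+d*(z-o[2])/d[2]
def tri(*L): # (c,u,v)...
    A=np.zeros((3,3));b=np.zeros(3)
    for c,u,v in L:
        o,d=ray(c,u,v);P=np.eye(3)-np.outer(d,d);A+=P;b+=P@o
    x=np.linalg.solve(A,b)
    return x,[np.linalg.norm((np.eye(3)-np.outer(d,d))@(x-o)) for o,d in (ray(*l) for l in L)]
def proj(c,p):
    M=np.linalg.inv(c['cam_to_world']);q=M[:3,:3]@np.array(p)+M[:3,3];return c['fx']*q[0]/q[2]+c['cx'],c['fy']*q[1]/q[2]+c['cy']
def down(yaw): # tool y-axis direction at angle yaw in world; z down
    y=np.array([np.cos(yaw),np.sin(yaw),0]);z=np.array([0,0,-1.]);x=np.cross(y,z)
    return cv2.Rodrigues(np.column_stack([x,y,z]))[0].ravel()
E
python3 - <<'E'
from h import *
for n in('scene','top','wrist'):
    c=snap(n,n+'0'); print(n,c['fx'],c['cam_to_world'].round(3).tolist())
print(manip.get_ee_rot(),manip.get_contact_force(),manip.get_time())
E
```

```text
scene 506.27709408599236 [[0.847, 0.431, -0.312, 0.905], [0.532, -0.669, 0.519, -0.566], [0.015, -0.606, -0.796, 1.035], [0.0, 0.0, 0.0, 1.0]]
top 536.9241798482598 [[0.007, -0.997, 0.075, 0.437], [-1.0, -0.009, -0.019, 0.067], [0.02, -0.075, -0.997, 1.319], [0.0, 0.0, 0.0, 1.0]]
wrist 390.3533833095795 [[0.39, 0.875, 0.286, 0.17], [0.921, -0.37, -0.123, 0.607], [-0.002, 0.311, -0.95, 0.374], [0.0, 0.0, 0.0, 1.0]]
[-6.26818582e-01 -3.07816768e+00  1.86317246e-03] [ 0.03319559 -0.08314238  0.69970622] 0.15
```

View pics/top0.png

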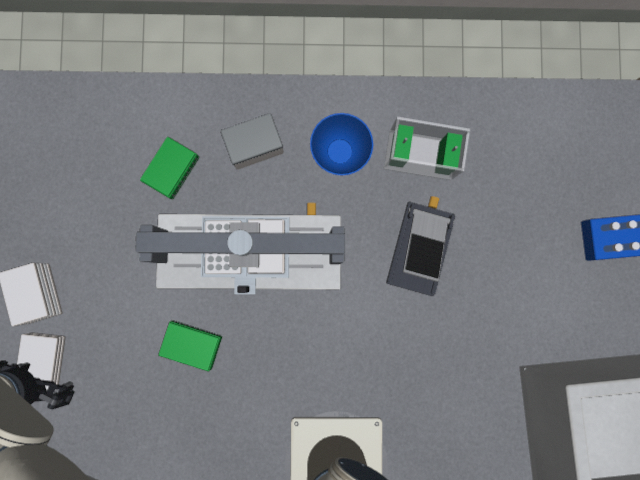

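View pics/scene0.png

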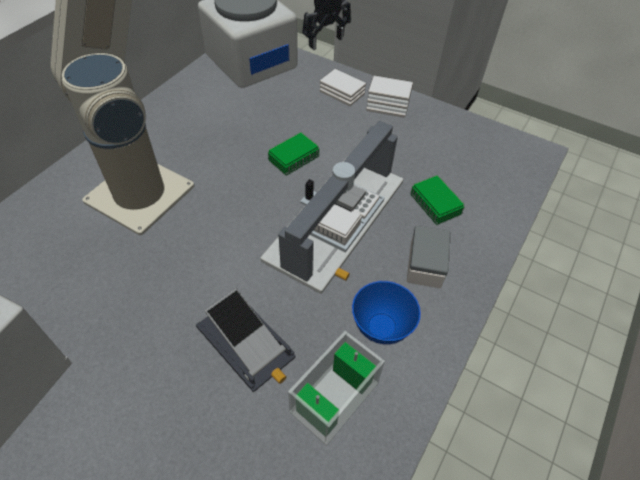

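Top view: the press is at (240,243) on the robot's left, with its grip at (243,289). The treadle is at (425,250), its tread at (427,256). Deep-plate candidates are the green boxes (170,167) and (190,345), the white stacks on the left (28,293) and (40,350), and the white ribbed plate in the tray at (268,246). Only the one in the tray is white, lidded, ribbed and in a compartment. I'll confirm it in an enlarged crop.

```bash
python3 - <<'E'
from h import *
a=cv2.imread('pics/top0.png')[200:305,125:355];b=cv2.imread('pics/scene0.png')[120:290,255:410]
A=cv2.resize(a,None,fx=3.4,fy=3.4,interpolation=cv2.INTER_CUBIC);B=cv2.resize(b,None,fx=1.4,fy=1.4,interpolation=cv2.INTER_CUBIC)
t=cv2.imread('pics/top0.png')[192:302,380:465];C=cv2.resize(t,None,fx=2.1,fy=2.1,interpolation=cv2.INTER_CUBIC)
B2=cv2.resize(cv2.imread('pics/scene0.png')[280:395,190:300],None,fx=2,fy=2,interpolation=cv2.INTER_CUBIC)
o=np.zeros((600,800,3),np.uint8);o[:A.shape[0],:A.shape[1]]=A;y=A.shape[0]+2;x=0
for q in(B,C,B2):
    q=q[:600-y];o[y:y+q.shape[0],x:x+q.shape[1]]=q;x+=q.shape[1]+4
cv2.imwrite('pics/crop1.png',o)
c=load('top0')
# base (white) corners on z=.02 and rough geometry
img=c['image'].astype(int);
m=(img.min(2)>150).astype(np.uint8);m[:,:130]=0;m[:,360:]=0;m[:205]=0;m[305:]=0
# base corners via minAreaRect of white hull
p=cv2.findNonZero(m);r=cv2.minAreaRect(p);bx=cv2.boxPoints(r);print(bx.tolist())
W=np.array([onz(c,u,v,.02)[:2] for u,v in bx]);print(W.round(4).tolist(),W.mean(0))
# treadle unit dark base
d=((img.max(2)<85)).astype(np.uint8);d[:,:380]=0;d[:,465:]=0;d[:195]=0;d[300:]=0
r=cv2.minAreaRect(cv2.findNonZero(d));bx=cv2.boxPoints(r);print(bx.tolist(),[onz(c,u,v,.02)[:2].round(4).tolist() for u,v in bx])
# black tread
k=(img.max(2)<35).astype(np.uint8);k[:,:380]=0;k[:,465:]=0;k[:195]=0;k[300:]=0
r=cv2.minAreaRect(cv2.findNonZero(k));print(r,onz(c,*r[0],.088))
# grip
k=(img.max(2)<45).astype(np.uint8);k[:275]=0;k[300:]=0;k[:,:225]=0;k[:,265:]=0
print(cv2.boundingRect(k))
E
```

```text
[[155.82330322265625, 292.3202209472656], [156.50823974609375, 213.55227661132812], [340.0856628417969, 215.14859008789062], [339.4007263183594, 293.9165344238281]]
[[0.4059, 0.4365], [0.5957, 0.4405], [0.5961, -0.0042], [0.4051, -0.0034]] [0.50070418 0.21732959]
[[385.34033203125, 283.22412109375], [407.4150390625, 200.4440155029297], [455.8382568359375, 213.35687255859375], [433.7635498046875, 296.136962890625]] [[0.4315, -0.1145], [0.6339, -0.169], [0.6032, -0.2878], [0.4013, -0.2318]]
((427.4658203125, 243.49267578125), (32.965911865234375, 61.252342224121094), 12.094757080078125) [ 0.52389778 -0.20256587  0.088     ]
(245, 287, 4, 5)
```

View pics/crop1.png

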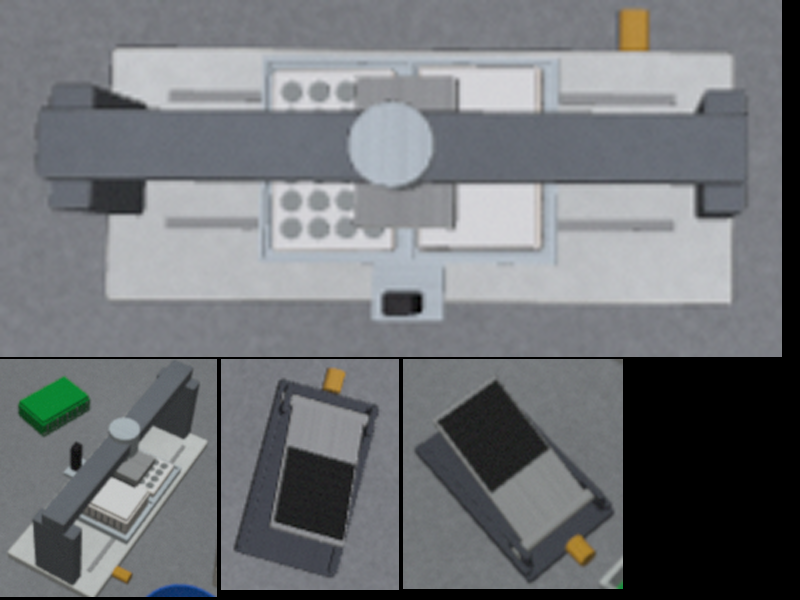

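The crop confirms it: the white lidded ribbed plate is the right compartment, press −y, at (268,246). The flat plate with wells is on the press +y side. Now two wrist views of each place.

```bash
python3 - <<'E'
from h import *
r=down(np.pi/2)
for i,p in enumerate([(.38,.27,.33),(.38,.17,.33),(.40,-.12,.30),(.40,-.24,.30)]):
    manip.move_to(p,r); manip.hold(.2); snap('wrist',f'w{i}')
print(manip.get_time(),manip.get_contact_force())
o=np.vstack([np.hstack([cv2.resize(cv2.imread(f'pics/w{i}.png'),(400,300),interpolation=cv2.INTER_AREA) for i in k]) for k in((0,1),(2,3))]);cv2.imwrite('pics/wall.png',o)
# base geometry from top
c=load('top0')
B=np.array([onz(c,u,v,.02)[:2] for u,v in[(158.2,214.1),(340.6,215.6),(340.3,288.8),(156.5,287.9)]]);print(B.round(4).tolist())
ey=((B[0]+B[3])-(B[1]+B[2]));ey/=np.linalg.norm(ey);print('yaw',np.arctan2(-ey[0],ey[1]),'ram',B.mean(0)+.01*np.array([ey[1],-ey[0]]))
E
```

```text
4.6 [-0.14336734  0.393783    0.27164892]
[[0.5944, 0.4364], [0.595, -0.0055], [0.4174, -0.0056], [0.4165, 0.4352]]
yaw 0.0016527011515105503 ram [0.51581805 0.21515154]
```

View pics/wall.png

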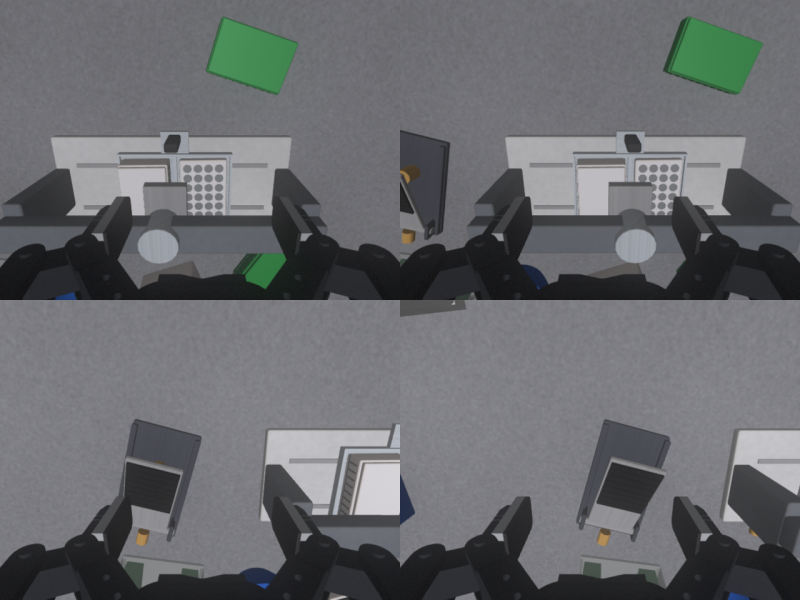

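```bash
python3 - <<'E'
from h import *
O={'w0':(185,205),'w1':(275,205),'w2':(175,180),'w3':(265,180)}
T=[]
for k,(x,y) in O.items():
    q=cv2.imread(f'pics/{k}.png')[y:y+150,x:x+200]
    q=cv2.convertScaleAbs(q,alpha=1.3,beta=10)
    T.append(cv2.resize(q,(400,300),interpolation=cv2.INTER_CUBIC))
cv2.imwrite('pics/crop2.png',np.vstack([np.hstack(T[:2]),np.hstack(T[2:])]))
E
```

```text
(no output)
```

View pics/crop2.png

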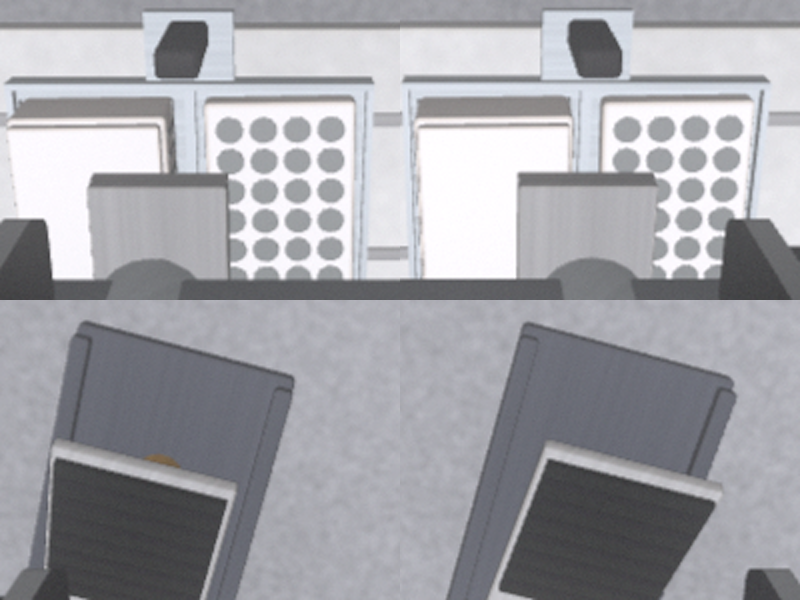

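Crop shows the grip's top face at about (178,65)/(197,65), the lid's near corners at (12,127) and (162,125), and the ram plate's near edge at (90..229,185). The treadle's free edge runs (55,440)–(236,485). Triangulating these.

```bash
python3 - <<'E'
from h import *
W=[load(f'w{i}') for i in range(4)]
O=[(185,205),(275,205),(175,180),(265,180)]
S=[(0,0),(400,0),(0,300),(400,300)]
def P(i,u,v): return (W[i],O[i][0]+(u-S[i][0])/2-.25,O[i][1]+(v-S[i][1])/2-.25)
pts=dict(grip=[(0,178,65),(1,597,65)],lidL=[(0,12,126),(1,417,125)],lidR=[(0,162,125),(1,571,125)],
ramL=[(0,90,186),(1,518,186)],ramR=[(0,229,186),(1,657,186)],trayL=[(0,8,82),(1,405,80)],trayR=[(0,372,82),(1,768,80)],
baseL=[(2,82,322),(3,525,322)],baseR=[(2,293,377),(3,733,380)],trdL=[(2,53,442),(3,546,443)],trdR=[(2,236,485),(3,722,487)],
padL=[(2,57,458),(3,550,460)],padR=[(2,222,498),(3,714,503)])
for k,v in pts.items():
    x,e=tri(*[P(*a) for a in v]); print(k,x.round(4),np.round(e,4)[0])
c=load('top0')
for k,v in dict(grip=(243.3,289.2)).items(): print(k,onz(c,*v,.088))
for n,q in dict(lidL=[(0,12,126),(1,417,125)],lidR=[(0,162,125),(1,571,125)]).items():
  for a in q: print(n,onz(*P(*a),.074).round(4))
E
```

```text
grip [0.4176 0.2219 0.078 ] 0.0002
lidL [0.4578 0.1287 0.0599] 0.0
lidR [0.454  0.2109 0.0681] 0.0002
ramL [0.4677 0.182  0.1121] 0.0002
ramR [0.4676 0.2486 0.1121] 0.0002
trayL [0.4411 0.12   0.0345] 0.0003
trayR [0.4414 0.3253 0.0323] 0.0003
baseL [ 0.3991 -0.2339  0.0055] 0.0004
baseR [ 0.4292 -0.1204  0.0093] 0.0005
trdL [ 0.4349 -0.2254  0.098 ] 0.0001
trdR [ 0.4563 -0.1456  0.0955] 0.0001
padL [ 0.4417 -0.2236  0.1002] 0.0001
padR [ 0.4594 -0.1512  0.1047] 0.0008
grip [0.41597224 0.21933308 0.088     ]
lidL [0.4521 0.1339 0.074 ]
lidL [0.452  0.1303 0.074 ]
lidR [0.4513 0.2118 0.074 ]
lidR [0.4519 0.2103 0.074 ]
```

```bash
python3 - <<'E'
from h import *
r=down(np.pi/2)
manip.move_to((.4165,.2205,.28),r)
manip.command_gripper(.055)
manip.servo_line((.4165,.2205,.14),r,rate=.2)
manip.servo_line((.4165,.2205,.074),r,rate=.08)
f0=np.array(manip.get_contact_force())
w=manip.command_gripper(.0,f_grip=30); print('w',manip.get_width(),manip.get_grip_force(),np.array(manip.get_contact_force())-f0,manip.get_position())
y=manip.get_position()[1]
manip.servo_line((.4165,y+.044,.074),r,rate=.04)
print(manip.get_position(),np.array(manip.get_contact_force())-f0,manip.get_width())
manip.hold(.3); manip.command_gripper(.055)
manip.servo_line((.4165,y+.044,.14),r,rate=.1)
manip.move_to((.38,.27,.33),r); manip.hold(.2); snap('wrist','v0')
manip.move_to((.38,.17,.33),r); manip.hold(.2); snap('wrist','v1'); snap('top','top1')
print(manip.get_time())
T=[cv2.resize(cv2.convertScaleAbs(cv2.imread(f'pics/{k}.png')[205:355,x:x+200],alpha=1.3,beta=10),(400,300),interpolation=cv2.INTER_CUBIC) for k,x in(('v0',225),('v1',315))]
t=cv2.resize(cv2.imread('pics/top1.png')[200:305,125:355],(657,300),interpolation=cv2.INTER_CUBIC);t=cv2.copyMakeBorder(t,0,0,0,143,0)
cv2.imwrite('pics/crop3.png',np.vstack([np.hstack(T),t]))
E
```

```text
w 0.021491010819268182 31.663339734077454 [-1.1223633  -0.19806202  6.00720081] [0.41682877 0.22069631 0.07452715]
[0.41676534 0.26485954 0.07453644] [-0.95151112  0.10331077  6.29580621] 0.02151036088258467
13.5167
```

View pics/crop3.png

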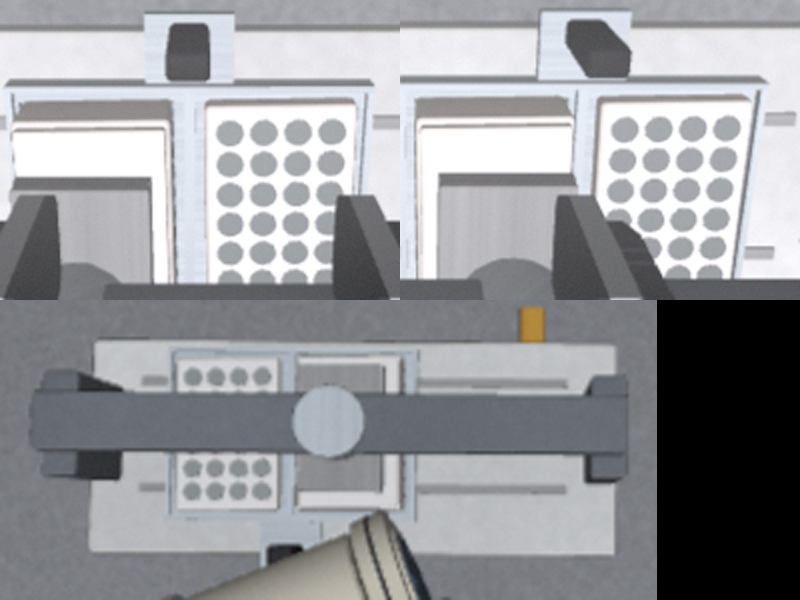

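The tray moved and the deep plate is under the ram. Now measuring the residual offset, with the lid at (14..166,128)/(418..571,126) and the ram at (152,187)/(438..577,184).

```bash
python3 - <<'E'
from h import *
W=[load('v0'),load('v1')];O=[225,315]
def P(i,u,v): return (W[i],O[i]+(u-400*i)/2-.25,205+v/2-.25)
for n,q in dict(lidL=[(0,14,128),(1,418,126)],lidR=[(0,166,128),(1,571,126)]).items():
  print(n,[onz(*P(*a),.072).round(4)[:2].tolist() for a in q],tri(*[P(*a) for a in q])[0].round(4))
for a in[(0,152,187),(1,438,184),(1,577,184)]: print(onz(*P(*a),.112).round(4))
# tray outer edges, plate in tray
for a in[(0,8,86),(0,373,86),(1,405,84),(1,768,84)]: print('tray',onz(*P(*a),.036).round(4))
# top: lid near edge / tray near edge
c=load('top1');s=657/230
for u,v,z in[(299,507,.072),(401,507,.072),(296,366,.112),(383,366,.112),(170,517,.036),(415,519,.036)]: print('top',onz(c,125+u/s,200+(v-300)/s,z).round(4))
E
```

```text
lidL [[0.4522, 0.1746], [0.4532, 0.1723]] [0.4564 0.1723 0.0629]
lidR [[0.4521, 0.2537], [0.453, 0.2522]] [0.455  0.2535 0.0658]
[0.4662 0.2485 0.112 ]
[0.4668 0.1818 0.112 ]
[0.4667 0.2484 0.112 ]
tray [0.4415 0.1639 0.036 ]
tray [0.4412 0.3682 0.036 ]
tray [0.4424 0.165  0.036 ]
tray [0.4419 0.3689 0.036 ]
top [0.454  0.2534 0.072 ]
top [0.4546 0.171  0.072 ]
top [0.5644 0.252  0.112 ]
top [0.565  0.1836 0.112 ]
top [0.4454 0.3654 0.036 ]
top [0.4452 0.1622 0.036 ]
```

The plate sits about 2–2.5 mm short, so I'll make a small correction and then press.

```bash
cat > press.py <<'E'
from h import *
hinge=np.array([.593,-.2247]); yaw=-.260; ux=np.array([np.cos(yaw),np.sin(yaw)])
R=down(np.pi/2+yaw)
def tip(th,off=0):
    a=.4-th; rr=.125*np.cos(a)-.008*np.sin(a); z=.032+.125*np.sin(a)+.008*np.cos(a)
    xy=hinge-rr*ux; return np.array([xy[0],xy[1],z+.022+off])
E
python3 - <<'E'
from press import *
r=down(np.pi/2); y=.2649
manip.move_to((.4165,y,.28),r)
manip.servo_line((.4165,y,.074),r,rate=.15)
manip.command_gripper(.0,f_grip=30); p=manip.get_position(); print(p)
manip.servo_line((.4165,p[1]+.0025,.074),r,rate=.02); print(manip.get_position())
manip.hold(.2); manip.command_gripper(.055)
manip.servo_line((.4165,y+.0025,.16),r,rate=.15)
manip.move_to((.38,.25,.33),r); manip.hold(.2); snap('wrist','x0')
manip.command_gripper(0)
manip.move_to(tip(0,.10),R)
manip.servo_line(tip(0,.02),R,rate=.1); manip.hold(.3)
print(manip.get_time(),manip.get_contact_force(),manip.get_position(),tip(0,.02))
snap('scene','s2'); snap('wrist','x1')
a=cv2.imread('pics/x0.png')[205:355,205:405]; b=cv2.imread('pics/s2.png')[255:405,170:370]; 
c=cv2.imread('pics/x1.png')[180:480,120:520]
T=[cv2.resize(q,(400,300),interpolation=cv2.INTER_CUBIC) for q in(a,b,c)]
cv2.imwrite('pics/crop4.png',np.vstack([np.hstack(T[:2]),np.hstack([T[2],T[2]*0])]))
E
```

```text
[0.41672404 0.26505355 0.07455301]
[0.41675351 0.26776039 0.07455389]
22.1083 [ 0.09542633  0.44791607 -0.28202454] [ 0.48495652 -0.19603356  0.13049395] [ 0.48474763 -0.19590254  0.13004578]
```

View pics/crop4.png

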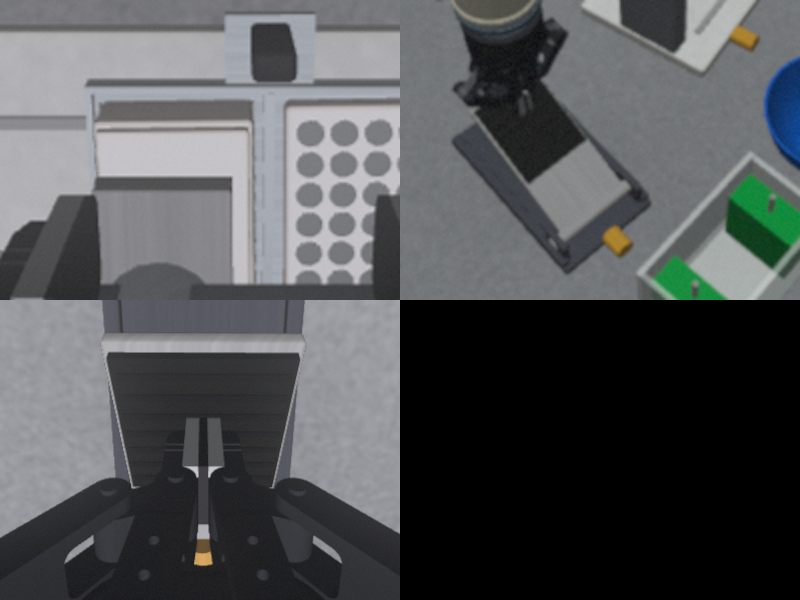

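Fingertips are centred over the tread, and the plate and tray look right. Now the felt press.

```bash
python3 - <<'E'
from press import *
f0=np.mean([manip.get_contact_force() for _ in range(3)],0)
fz=lambda: manip.get_contact_force()[2]-f0[2]
manip.servo_line(tip(0,.004),R,rate=.05)
th=-.03; log=[]; ok=False
# felt descent
while th<.33:
    th+=.008 if th<.12 else .003
    manip.servo_line(tip(th),R,rate=.025)
    f=fz(); ex=f-(3+5*max(th,0)/.34); log.append((round(th,3),round(f,1),round(ex,1)))
    if ex>15: ok=True;break
print(log[::3],log[-5:],manip.get_position()-tip(th),manip.get_time())
if ok:
    for i in range(11):
        manip.hold(.2); f=fz(); ex=f-(3+5*th/.34); print(round(f,1),end=' ')
        if ex<11: th+=.0015; manip.servo_line(tip(th),R,rate=.02)
        elif ex>21: th-=.0015; manip.servo_line(tip(th),R,rate=.02)
print('th',th,manip.get_contact_force()-f0,manip.get_time())
snap('scene','s3')
n=6
for t in np.linspace(th,0,n)[1:]: manip.servo_line(tip(t),R,rate=.05)
manip.servo_line(tip(0,.03),R,rate=.08); manip.servo_line(tip(0,.2),R,rate=.2)
manip.move_to((.33,0,.35),down(np.pi/2)); manip.hold(.2)
snap('scene','s4');snap('top','top4')
print(manip.get_time(),manip.get_contact_force())
a=cv2.imread('pics/s3.png')[150:390,190:450];b=cv2.imread('pics/s4.png')[150:390,190:450];c=cv2.imread('pics/top4.png')[190:310,120:460]
o=np.vstack([cv2.resize(np.hstack([a,b]),(780,360),interpolation=cv2.INTER_CUBIC),cv2.resize(c,(780,240),interpolation=cv2.INTER_CUBIC)]);cv2.imwrite('pics/crop5.png',o)
E
```

```text
[(-0.022, np.float64(2.7), np.float64(-0.3)), (0.002, np.float64(3.2), np.float64(0.1)), (0.026, np.float64(1.1), np.float64(-2.2)), (0.05, np.float64(1.6), np.float64(-2.1)), (0.074, np.float64(2.7), np.float64(-1.4)), (0.098, np.float64(3.5), np.float64(-0.9)), (0.122, np.float64(3.1), np.float64(-1.7)), (0.131, np.float64(3.4), np.float64(-1.6)), (0.14, np.float64(4.5), np.float64(-0.5)), (0.149, np.float64(12.4), np.float64(7.2)), (0.158, np.float64(21.0), np.float64(15.6))] [(0.146, np.float64(9.7), np.float64(4.6)), (0.149, np.float64(12.4), np.float64(7.2)), (0.152, np.float64(15.2), np.float64(10.0)), (0.155, np.float64(18.0), np.float64(12.7)), (0.158, np.float64(21.0), np.float64(15.6))] [ 0.00075688 -0.00022221  0.00154134] 30.425
19.6 19.7 19.1 18.7 18.6 18.8 18.2 17.5 17.5 16.8 17.8 th 0.15800000000000008 [ 3.1955121   1.11645031 17.76782252] 32.625
36.7417 [-0.28632965 -0.25894068 -0.00149707]
```

View pics/crop5.png

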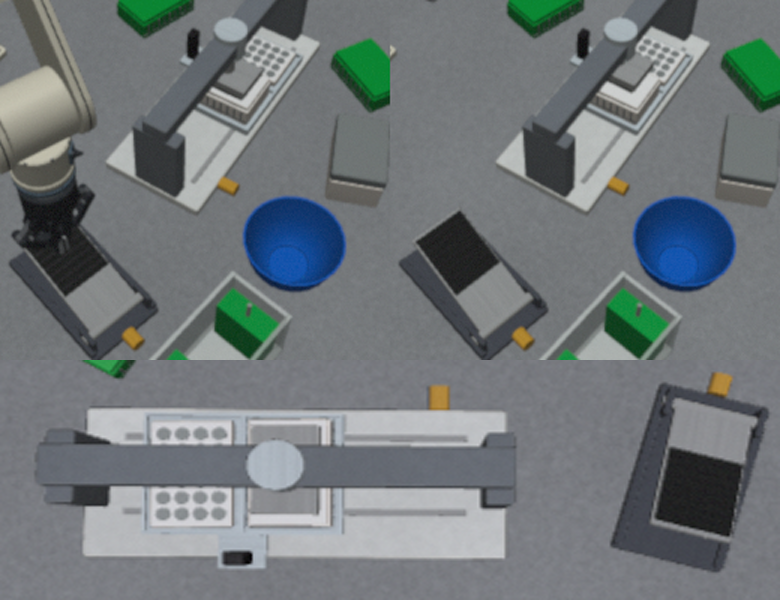

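The stop was clear: force rose from about 4.5 N to 21 N within 0.018 rad. I held about 12–15 N on the plate for 2.2 s. The last views show the ram and treadle back up, both plates in the tray and the bystanders where they were.

```bash
python3 -c "
from rig import manip
print(manip.sign_off())"
```

```text
the job is handed in; nothing more can be done
None
```

The job is handed in at about 37 s of the 64 s allowed: the deep plate is centred under the ram to within about 2 mm by my measurement, was pressed at about 12–15 N for 2.2 s, and the treadle is fully up again.

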